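Re-divide the tote for a stage kit

TASK

First slide the tote's two dividers so that the end with the green clip has one bay long enough for the guide rail, and the rest is split into two bays big enough for one bracket each. Then put the rail in the long bay and one bracket in each of the two short bays, all flat on the tote's floor the right way up. Set the parts down without dropping them, and leave the jar, tip box and screwdriver alone.

Things in the scene. Friction and masses are not known exactly. Their poses are not given: they have to be found in the camera images.
- tote: Grey open-topped tote fixed to the table, 112 x 332 mm outside and 41 mm high; inside 100 x 320 mm, walls and floor 6 mm thick. Origin at the centre of its underside, on the table; its y axis runs along its length, its x axis across. It stands roughly left to right before the robot, turned up to 0.3 rad.
- tote_floor (a point): Centre of the tote's inner floor, 6 mm above the table; same axes as the tote.
- divider_right_tab (a point): Top centre of the blue tab on the divider nearer the tote's -y end; same axes as the tote. Tab: 34 mm along the tote's x, 8 mm along its y, 24 mm tall, its top 69 mm above the table. The divider is a white cross-wall 6 mm thick from floor to rim; it slides along the tote's y with 1.5 N friction and stays where left, at most 140 mm either side of the tote's middle.
- divider_left_tab (a point): The same point on the other, identical divider, nearer the tote's +y end. The dividers cannot pass each other: tabs touch at 8 mm between centres. Under each tab a white bar, 8 mm thick, spans the tote and lies on its rims, 42 to 47 mm above the table.
- clip_green: Green label clip fixed at one end of the tote, with one long black bar on top: marks the rail's end. 60 x 22 x 58 mm, origin at the centre of its foot, 172 mm from the tote's centre along the tote's y, at either end.
- clip_yellow: Yellow label clip at the other end of the tote, same size, with two short black bars on top: marks the brackets' end.
- rail: Linear guide rail, loose: steel bar 156 mm long (its x) x 18 mm wide (y) x 16 mm high with a black carriage clamped on its middle, 40 mm along x, 30 mm wide along y, from 14 to 36 mm above the underside. About 0.3 kg. Origin at the centre of the underside, z up. It starts on the table to the robot's right, beside the brackets.
- bracket_a: Blue metal bracket, loose, shaped like an upside-down T: base plate 50 mm (x) x 44 mm (y) x 8 mm, with an upright web along its middle, 50 mm along x, 12 mm thick along y, up to 44 mm above the underside. About 0.12 kg. Origin at the centre of the underside, z up. It starts standing on its base on the table to the robot's right.
- bracket_b: A second bracket, identical to bracket_a.
- jar: Bystander: amber glass jar with white cap, 56 mm across, 75 mm high, on the far part of the table. Origin at the centre of its underside.
- tip_box: Bystander: blue box with clear lid, 85 x 120 x 57 mm, left of the tote. Origin at the centre of its underside.
- screwdriver: Bystander: red-handled screwdriver lying on the far right.
Mind the look-alikes: they are no part of the job. Of the things shaped like the rail, the steel one is meant.

How it is judged:
By the outcome, as a careful person would: the job done as asked, in the order asked, and still so for the second after the job is handed in, with the robot touching nothing.
It also fails if it takes over 72 s, if anything falls off the work surface, if the arm or the gripper's body presses on something with over 40 N, if the wrist force passes 120 N, or if a joint passes its speed limit or range.

ROBOT

A 6-joint arm with a two-finger parallel gripper is mounted at the origin on the work surface. World frame = base frame: x ahead of the robot, y to its left, z up, the work surface at z = 0. Lengths are in m, angles in degrees, forces in N, time in s.
With the tool pointing down it reaches from about 0.35 to 0.875 m from the base axis. Payload 4.2 kg.
Tool frame: the origin (TCP) lies midway between the tips of the shut fingers; the grasp point (between the pads) lies 19 mm behind it; z points along the fingers, y is the line along which they close (so a half turn about z gives the same grasp; the last joint's range is limited). The gripper opens to 87 mm and grips with 3 to 60 N. Pads are 19 mm wide; open, the fingers measure 117 mm over their backs; the gripper's body (75 mm by 190 mm) begins 51 mm behind the grasp point.
Start: joints at [-52.162, 22.042, 0.453, 0, -68.411, -14.817], TCP at [0.244, -0.575, 0.223] pointing down, gripper open.
Joint ranges: [-179.83, 179.83], [-69.29, 118.12], [-61.27, 80.66], [-181.25, 117.63], [-171.15, -9.14], [-177.46, 177.46]. Speed limits (degrees/s): [159.86, 159.86, 180, 180, 180, 180].

INTERFACE

Orientations are given as a 3x3 rotation matrix whose columns are the frame's x, y, z axes.
In Python, from station import sense, capture, finish_job, silhouettes, landmark_of gives the robot as it stands.
- The arm moves only by the tool step_arm, never from a script. Its arguments are lists of equal length, an entry for each row: "linear": the shift along the tool's x, y, z in mm, a list of three; "delta_rot": the turn, a rotation vector about the tool's x, y, z in rad, a list of three; "grip": the finger opening in mm, from 0 to 87. A call has 1 to 10 rows; each row shifts and turns the commanded pose from where the row before left it, along the tool's axes as they then stand; what a row does not reach is not made up. A row lasts 1/8 s, in which the tool goes at most 62.5 mm and 10.7 degrees, less where a joint would pass 70% of its speed; a pose out of reach is approached as far as the arm can. A call with a gripper value outside its range is refused whole. The fingers move at their own pace and stop on an object; the grip force is fixed at half the most. Time passes only in rows, so rows that do not move let the fingers close. It gives the time, the measured TCP pose, the force, the opening and the grip force at its end, in the units of the state.
- sense(): the state, without advancing time (a new reading comes with each control period).
- capture(name): name is "scene" or "top"; returns a dict with "img" (400x640x3 uint8, red, green, blue), "fx", "fy", "cx", "cy" (pixels), "world_to_cam" (4x4, takes a point from world to camera coordinates). Camera axes: x right, y up, looking along -z (the intrinsics and any distortion apply to the point x, -y, -z); pixel columns grow to the right and rows downward; lengths in m; the calibration is good to about 2 mm. A picture is of the moment at which its call begins. There is no depth.
- finish_job(): hands the job in; it is judged then, once.
Trained networks look in the newest picture that a camera, given by its name, has taken for a name from the list of things; names that differ only in an ending like _2 or _b are one class to them, and where a whole thing is asked for, a point or a joint stands for the part that bears it (a point fixed in the world has none). Each returns a list of dicts, best first, with "score" (0 to 1); they miss things now and then, are a little off and sometimes report something else, mostly with a low value. They report only what shows in the picture. A call takes as long as a camera call. They do not tell look-alikes from the thing itself.
- silhouettes(camera, label): "mask" (400x640 bool, what is visible of it) and "point" ([column, row] in pixels, amid what is visible of it).
- landmark_of(camera, label): "point" ([column, row] in pixels: a listed point, or the origin of a listed thing).
The state is a dict: "time_s": time; "joints": joint angles; "joint_velocities": joint speeds; "effort": joint torques, N m; "tcp_pos": TCP position; "ee_rot": TCP orientation; "wrist_force": force on the tool from outside, world axes, zero at the start; "moment": the same for the moment, N m; "gripper_width": opening from 0.0 (shut) to 1.0 (fully open); "gripper_force": force on a finger pad.
Only numpy, scipy, OpenCV 4.12 (cv2) and the standard library are available. Lean on these libraries where they do the work, as an engineer would, in place of code of your own. Each camera call takes 0.05 s, during which the arm holds its last target. There are 200 camera calls.

## Working session

There is one attempt and no reset: what is moved stays moved. The work goes in short steps, Python scripts to look and compute and a tool call to move; the robot and the scene stay as the last step left them, time stands still between calls to the robot, and variables do not carry over. Pictures are saved under pics/ and viewed, at most 10 in all, crops included, and the job is handed in when it is done.

Besides the shell and the picture viewer there is one more tool, called after "Request:" in YAML: its name, and indented under it one key for each argument. step_arm: Moves the arm, as the interface text tells. Its arguments: {"type":"object","properties":{"linear":{"type":"array"},"delta_rot":{"type":"array"},"grip":{"type":"array"}},"required":["linear","delta_rot","grip"]}

```bash
ls; mkdir -p pics; cat > h.py <<'E'
import numpy as np,cv2
from station import *
def ray(c,p):
    W=np.array(c["world_to_cam"]);R=W[:3,:3];o=-R.T@W[:3,3]
    d=R.T@np.array([(p[0]-c["cx"])/c["fx"],-(p[1]-c["cy"])/c["fy"],-1.]);return o,d
def atz(c,p,z):
    o,d=ray(c,p);return (o+d*(z-o[2])/d[2])[:3]
def proj(c,P):
    W=np.array(c["world_to_cam"]);q=W[:3,:3]@np.array(P)+W[:3,3]
    return np.array([c["cx"]+c["fx"]*q[0]/-q[2],c["cy"]-c["fy"]*q[1]/-q[2]])
def tri(c1,p1,c2,p2):
    o1,d1=ray(c1,p1);o2,d2=ray(c2,p2)
    A=np.stack([d1,-d2],1);t=np.linalg.lstsq(A,o2-o1,rcond=None)[0]
    a=o1+d1*t[0];b=o2+d2*t[1];return (a+b)/2,np.linalg.norm(a-b)
E
python3 - <<'E'
from h import *
cs={}
for n in("top","scene"):
    c=capture(n);cs[n]=c;cv2.imwrite(f"pics/{n}0.png",c["img"][...,::-1])
    print(n,[k for k in c],c["fx"],np.round(ray(c,(320,200)),3).tolist())
    for l in "divider_right_tab divider_left_tab clip_green clip_yellow tote_floor rail bracket_a jar tip_box".split():
        z={"divider_right_tab":.069,"divider_left_tab":.069,"tote_floor":.006}.get(l,0)
        print(l,[(round(r["score"],2),np.round(r["point"]).tolist(),np.round(atz(c,r["point"],z)[:2],3).tolist()) for r in landmark_of(n,l)])
s=sense();print(s["time_s"],np.round(s["ee_rot"],3).tolist(),s["tcp_pos"])
E
```

```text
pics
top ['img', 'fx', 'fy', 'cx', 'cy', 'world_to_cam'] 446.19512131424295 [[0.339, 0.051, 1.247], [0.207, -0.037, -0.978]]
divider_right_tab [(0.44, [298.0, 223.0], [0.532, 0.072])]
divider_left_tab []
clip_green [(0.65, [223.0, 226.0], [0.552, 0.285])]
clip_yellow [(0.56, [343.0, 222.0], [0.534, -0.054])]
tote_floor [(0.86, [282.0, 224.0], [0.544, 0.118])]
rail [(0.89, [474.0, 278.0], [0.347, -0.398]), (0.87, [421.0, 233.0], [0.484, -0.271])]
bracket_a [(0.72, [449.0, 207.0], [0.552, -0.361]), (0.65, [383.0, 218.0], [0.537, -0.168])]
jar [(0.6, [339.0, 146.0], [0.759, -0.065])]
tip_box [(0.56, [150.0, 268.0], [0.454, 0.49])]
scene ['img', 'fx', 'fy', 'cx', 'cy', 'world_to_cam'] 486.5825230253406 [[1.645, 0.168, 0.902], [-0.794, -0.082, -0.602]]
divider_right_tab []
divider_left_tab [(0.38, [358.0, 201.0], [0.54, 0.162])]
clip_green [(0.63, [399.0, 225.0], [0.547, 0.284])]
clip_yellow [(0.54, [284.0, 212.0], [0.528, -0.054])]
tote_floor [(0.83, [342.0, 216.0], [0.534, 0.119])]
rail [(0.68, [217.0, 196.0], [0.475, -0.277]), (0.63, [192.0, 175.0], [0.371, -0.39]), (0.24, [327.0, 198.0], [0.444, 0.066])]
bracket_a [(0.74, [177.0, 206.0], [0.538, -0.381])]
jar [(0.27, [467.0, 209.0], [0.445, 0.489])]
tip_box [(0.55, [466.0, 210.0], [0.454, 0.485])]
1.0 [[-0.92, -0.391, 0.0], [-0.391, 0.92, -0.0], [-0.0, -0.0, -1.0]] [ 0.24442785 -0.57520028  0.22257625]
```

```bash
python3 - <<'E'
from h import *
for n,(x,y,w,h) in {"top":(190,130,320,240),"scene":(120,120,320,200)}.items():
    i=cv2.imread(f"pics/{n}0.png")[y:y+h,x:x+w];cv2.imwrite(f"pics/{n}0c.png",cv2.resize(i,None,fx=2.5,fy=2.5,interpolation=cv2.INTER_CUBIC))
E
```

```text
(no output)
```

View pics/top0c.png

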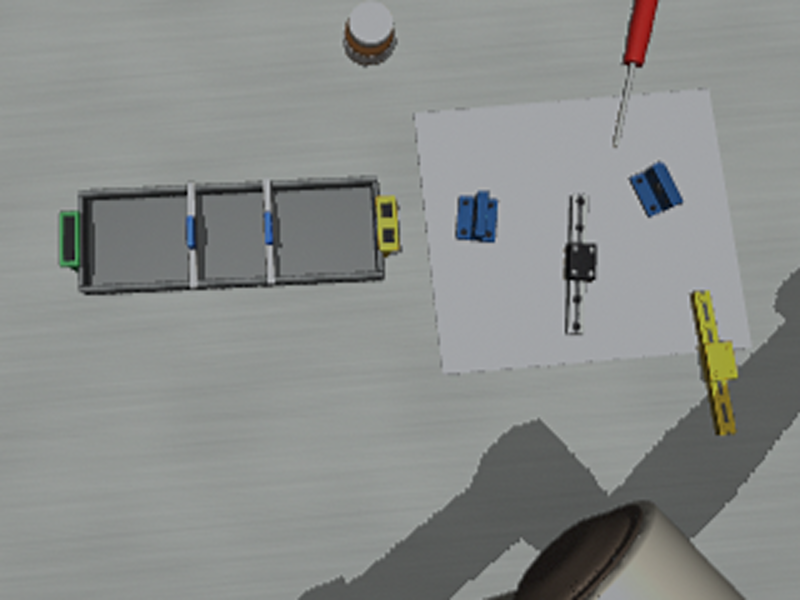

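View pics/scene0c.png

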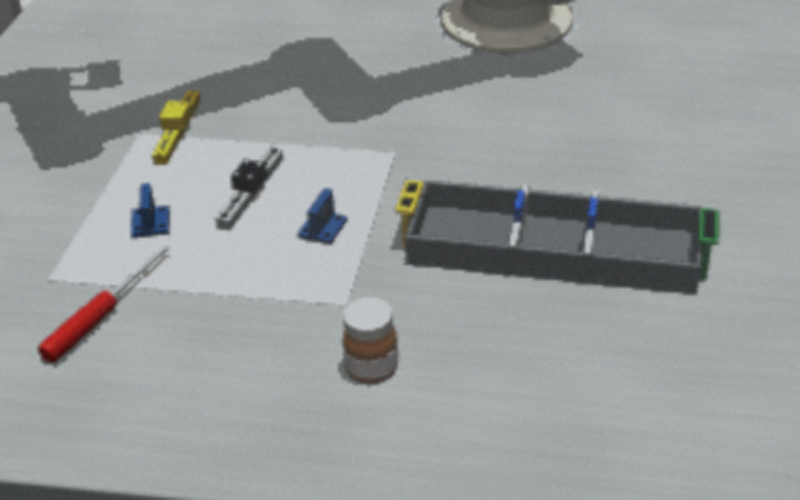

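The top crop shows these candidates:
- **Rail:** steel rail with black carriage at full-image pixel (422,235). The yellow look-alike at (474,278) is rejected.
- **Brackets:** blue, at (381,217) and (452,205).
- **Clips and dividers:** green clip at the left (+y) end at (218,226), yellow clip at the right end. Tabs are at about (266,222) and (297,221).

Next I fit poses by matching model silhouettes in both cameras.

```bash
cat >> h.py <<'E'
from scipy.optimize import minimize
B=lambda x,y,z0,z1:(x/2,y/2,z0,z1)
MODEL={"tote":[B(.112,.332,0,.041)],"rail":[B(.156,.018,0,.016),B(.04,.03,.014,.036)],"bracket_a":[B(.05,.044,0,.008),B(.05,.012,0,.044)]}
S=4
def render(c,boxes,x,y,a,z=0):
    m=np.zeros((400*S,640*S),np.uint8)
    for hx,hy,z0,z1 in boxes:
        P=[proj(c,(x+np.cos(a)*u-np.sin(a)*v,y+np.sin(a)*u+np.cos(a)*v,z+w)) for u in(-hx,hx) for v in(-hy,hy) for w in(z0,z1)]
        h=cv2.convexHull(((np.array(P)+.5)*S*16).astype(np.int32))
        cv2.fillConvexPoly(m,h,1,shift=4)
    return m
def fit(obs,boxes,x0,z=0,flags=0):
    # obs: list of (cam, mask)
    big=[(c,cv2.resize(cv2.GaussianBlur(m.astype(np.float32),(3,3),.6),None,fx=S,fy=S,interpolation=cv2.INTER_LINEAR)>.5) for c,m in obs]
    def f(p):
        s=0
        for c,M in big:
            r=render(c,boxes,p[0],p[1],p[2],z)>0
            s+=1-(r&M).sum()/(r|M).sum()
        return s/len(big)
    sim=np.array([x0]+[np.add(x0,d) for d in([.01,0,0],[0,.01,0],[0,0,.2])])
    r=minimize(f,x0,method="Nelder-Mead",options=dict(initial_simplex=sim,xatol=1e-4,fatol=1e-4,maxiter=150))
    return r.x,r.fun
def near(n,c,l,xy,z=.01,tol=22):
    q=proj(c,(*xy,z));k=[r for r in silhouettes(n,l)]
    k=[r for r in k if np.hypot(*(np.array(r["point"])-q))<tol]
    return k[0]["mask"] if k else None
E
cat > a.py <<'E'
from h import *
cs={n:capture(n) for n in("top","scene")}
for nm,l,x0 in [("tote","tote",(.544,.118,-.05)),("rail","rail",(.48,-.274,1.55)),("b1","bracket_a",(.537,-.168,1.5)),("b2","bracket_a",(.548,-.37,.5))]:
    ms={n:near(n,c,l,x0[:2]) for n,c in cs.items()}
    obs=[(cs[n],m) for n,m in ms.items() if m is not None]
    for o in [obs]+[[q] for q in obs]:
        best=min((fit(o,MODEL[l],(x0[0],x0[1],x0[2]+d)) for d in ((0,) if nm=="tote" else (0,.6,-.6))),key=lambda r:r[1])
        print(nm,len(o),np.round(best[0],4),round(best[1],3))
c=cs["top"]
for p in((266.4,222.4),(297.2,220.8)): print(atz(c,p,.069)[:2])
for l in("divider_left_tab","divider_right_tab"):
  for n in cs:
    for r in silhouettes(n,l): print(l,n,round(r["score"],2),np.round(r["point"]))
E
python3 a.py
```

```text
tote 2 [ 0.5412  0.1166 -0.0377] 0.038
tote 1 [ 0.5421  0.1178 -0.0366] 0.036
tote 1 [ 0.5395  0.1162 -0.0336] 0.032
rail 2 [ 0.4774 -0.2654  2.9786] 0.132
rail 1 [ 0.4778 -0.2631  2.9718] 0.145
rail 1 [ 0.4775 -0.2661 -0.1598] 0.071
b1 2 [ 0.5397 -0.1606  2.9833] 0.107
b1 1 [ 0.5408 -0.1597  1.1826] 0.253
b1 1 [ 0.5374 -0.1613  3.0365] 0.114
b2 2 [ 0.5543 -0.3672  0.4017] 0.158
b2 1 [ 0.5548 -0.3664  0.4584] 0.165
b2 1 [ 0.5526 -0.368   0.3993] 0.139
[0.54076239 0.15516595]
[0.53793798 0.07281886]
divider_left_tab top 0.61 [295. 228.]
divider_left_tab top 0.57 [268. 225.]
divider_left_tab scene 0.4 [356. 210.]
divider_right_tab top 0.57 [297. 231.]
divider_right_tab top 0.55 [284. 222.]
divider_right_tab scene 0.71 [251. 210.]
divider_right_tab scene 0.62 [328. 212.]
```

```bash
cat > go.py <<'E'
# usage: go.py x y z phi_deg(tool y direction, mod 180): prints turn about tool z, then shifts in the turned tool axes (mm)
import sys
from h import *
x,y,z,phi=map(float,sys.argv[1:5]);s=sense();R=np.array(s["ee_rot"]);p=np.array(s["tcp_pos"])
cur=np.degrees(np.arctan2(R[1,1],R[0,1]));d=(phi-cur+90)%180-90
t=np.radians(cur+d);yt=np.array([np.cos(t),np.sin(t),0]);xt=np.cross(yt,[0,0,-1]);D=(np.array([x,y,z])-p)*1000
print("turn z %.3f rad; shift x %.1f y %.1f z %.1f; alt turn %.3f (x,y neg)"%(-np.radians(d),D@xt,D@yt,-D[2],-np.radians(d)+np.pi*np.sign(d)),"t",s["time_s"],"J",np.round(s["joints"],0),"F",np.round(s["wrist_force"],1),"w",s["gripper_width"],s["gripper_force"],"tcp",np.round(p,4), "tilt",np.round(R[:,2],3))
E
python3 go.py .538 .073 .11 87.9
python3 - <<'E'
from h import *
c=capture("top");i=c["img"][...,::-1].copy()
big=cv2.resize(i,None,fx=4,fy=4,interpolation=cv2.INTER_CUBIC)
for l,p in[("tote",(.5412,.1166,-.037)),("rail",(.4774,-.2654,2.9786)),("bracket_a",(.5397,-.1606,2.9833)),("bracket_a",(.5543,-.3672,.4017))]:
    for b in MODEL[l]:
        k,_=cv2.findContours(render(c,[b],*p),cv2.RETR_EXTERNAL,cv2.CHAIN_APPROX_NONE);cv2.drawContours(big,k,-1,(0,0,255),1)
cv2.imwrite("pics/ov.png",big[185*4:275*4,355*4:480*4])
cv2.imwrite("pics/ov2.png",big[185*4:260*4,205*4:360*4])
E
```

```text
turn z 0.438 rad; shift x -269.6 y 658.5 z 112.6; alt turn -2.703 (x,y neg) t 1.7 J [-52.  22.   0.   0. -68. -15.] F [-1.2  0.1 -0.5] w 0.9968857817622595 0.0 tcp [ 0.2445 -0.5752  0.2226] tilt [-0. -0. -1.]
```

View pics/ov.png

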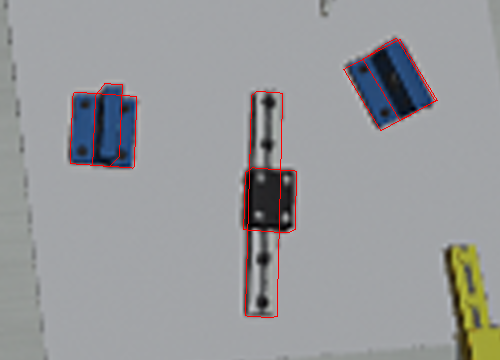

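View pics/ov2.png

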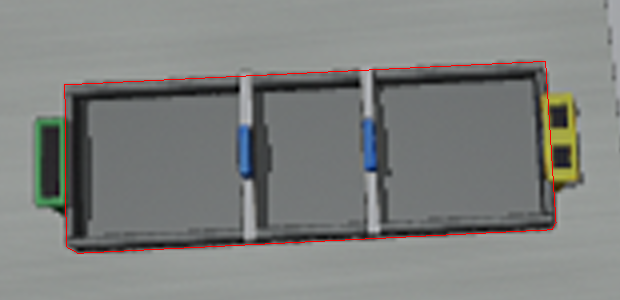

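Request:
step_arm:
  linear:
    - [0,0,0]
    - [0,0,0]
    - [0,0,0]
    - [-19,47,0]
    - [-19,47,0]
    - [-19,47,0]
    - [-19,47,0]
    - [-19,47,0]
    - [-19,47,0]
    - [-19,47,0]
  delta_rot:
    - [0,0,0.146]
    - [0,0,0.146]
    - [0,0,0.146]
    - [0,0,0]
    - [0,0,0]
    - [0,0,0]
    - [0,0,0]
    - [0,0,0]
    - [0,0,0]
    - [0,0,0]
  grip: [40,40,40,40,40,40,40,40,40,40]

```text
time_s: 3.0
tcp_pos: [0.3898, -0.2497, 0.2229]
ee_rot: [[-0.999, 0.036, 0.001], [0.036, 0.999, -0.0], [-0.001, -0.0, -1.0]]
wrist_force: [1.1, -0.5, 1.1]
gripper_width: 0.455
gripper_force: 0.0
```

Overlay check: the outlines match the tote, the steel rail and both brackets to about 1 px. Now on to the right tab.

Request:
step_arm:
  linear:
    - [-19.5,47,0]
    - [-19.5,47,0]
    - [-19.5,47,0]
    - [-19.5,47,0]
    - [-19.5,47,0]
    - [-19.5,47,0]
    - [-19.5,47,40]
    - [0,0,40]
    - [0,0,30]
    - [0,0,0]
  delta_rot:
    - [0,0,0]
    - [0,0,0]
    - [0,0,0]
    - [0,0,0]
    - [0,0,0]
    - [0,0,0]
    - [0,0,0]
    - [0,0,0]
    - [0,0,0]
    - [0,0,0]
  grip: [40,40,40,40,40,40,40,40,40,40]

```text
time_s: 4.25
tcp_pos: [0.5353, 0.0706, 0.1118]
ee_rot: [[-0.999, 0.036, -0.005], [0.036, 0.999, -0.002], [0.005, -0.002, -1.0]]
wrist_force: [-0.6, -0.9, -0.3]
gripper_width: 0.462
gripper_force: 0.0
```

```bash
python3 go.py .538 .073 .045 87.9
```

```text
turn z 0.000 rad; shift x -2.6 y 2.5 z 66.8; alt turn -3.141 (x,y neg) t 4.25 J [  25.   20.  -20.   -0.  -50. -117.] F [-0.6 -0.9 -0.3] w 0.46234382699436605 0.0 tcp [0.5353 0.0706 0.1118] tilt [-0.005 -0.002 -1.   ]
```

Request:
step_arm:
  linear:
    - [0,0,30]
    - [0,0,25]
    - [0,0,10]
    - [0,0,0]
    - [0,0,0]
    - [0,0,0]
    - [0,0,0]
    - [0,0,0]
  delta_rot:
    - [0,0,0]
    - [0,0,0]
    - [0,0,0]
    - [0,0,0]
    - [0,0,0]
    - [0,0,0]
    - [0,0,0]
    - [0,0,0]
  grip: [40,40,40,40,0,0,0,0]

```text
time_s: 5.25
tcp_pos: [0.537, 0.0712, 0.0492]
ee_rot: [[-0.999, 0.036, 0.001], [0.036, 0.999, 0.0], [-0.001, 0.0, -1.0]]
wrist_force: [-0.2, 1.3, 0.8]
gripper_width: 0.088
gripper_force: 3.3
```

```bash
python3 go.py .5371 .0237 .045 87.9
```

```text
turn z 0.001 rad; shift x -1.8 y -47.4 z 4.2; alt turn -3.141 (x,y neg) t 5.25 J [  25.   25.  -24.   -0.  -41. -117.] F [-0.2  1.3  0.8] w 0.08760462673853078 3.33596158772707 tcp [0.537  0.0712 0.0492] tilt [ 0.001  0.    -1.   ]
```

Request:
step_arm:
  linear:
    - [0,0,0]
    - [0,-8,0]
    - [0,-12,0]
    - [0,-12,0]
    - [0,-10,0]
    - [0,-5,0]
    - [0,0,0]
    - [0,0,0]
  delta_rot:
    - [0,0,0]
    - [0,0,0]
    - [0,0,0]
    - [0,0,0]
    - [0,0,0]
    - [0,0,0]
    - [0,0,0]
    - [0,0,0]
  grip: [0,0,0,0,0,0,0,0]

```text
time_s: 6.25
tcp_pos: [0.5353, 0.0235, 0.0492]
ee_rot: [[-0.999, 0.036, -0.0], [0.036, 0.999, -0.001], [0.0, -0.001, -1.0]]
wrist_force: [-0.9, -1.4, 5.6]
gripper_width: 0.09
gripper_force: 30.0
```

Request:
step_arm:
  linear:
    - [0,0,0]
    - [0,0,0]
    - [0,0,0]
    - [0,0,-30]
    - [0,0,-30]
    - [0,40,0]
    - [0,45,0]
    - [0,45,0]
    - [0,0,0]
    - [0,0,0]
  delta_rot:
    - [0,0,0]
    - [0,0,0]
    - [0,0,0]
    - [0,0,0]
    - [0,0,0]
    - [0,0,0]
    - [0,0,0]
    - [0,0,0]
    - [0,0,0]
    - [0,0,0]
  grip: [30,30,30,30,30,40,40,40,40,40]

```text
time_s: 7.5
tcp_pos: [0.5394, 0.1537, 0.1085]
ee_rot: [[-0.999, 0.036, -0.001], [0.036, 0.999, -0.001], [0.001, -0.001, -1.0]]
wrist_force: [-0.0, 0.3, -0.2]
gripper_width: 0.453
gripper_force: 0.0
```

```bash
python3 go.py .541 .154 .049 87.9
```

```text
turn z 0.001 rad; shift x -1.6 y 0.4 z 59.5; alt turn -3.141 (x,y neg) t 7.5 J [  32.   22.  -17.   -0.  -50. -125.] F [-0.   0.3 -0.2] w 0.4534169208596934 0.0 tcp [0.5394 0.1537 0.1085] tilt [-0.001 -0.001 -1.   ]
```

Request:
step_arm:
  linear:
    - [-1.5,0,30]
    - [0,0,20]
    - [0,0,9]
    - [0,0,0]
    - [0,0,0]
    - [0,0,0]
    - [0,0,0]
    - [0,0,0]
    - [0,0,0]
  delta_rot:
    - [0,0,0]
    - [0,0,0]
    - [0,0,0]
    - [0,0,0]
    - [0,0,0]
    - [0,0,0]
    - [0,0,0]
    - [0,0,0]
    - [0,0,0]
  grip: [40,40,40,40,0,0,0,0,0]

```text
time_s: 8.62
tcp_pos: [0.5415, 0.1543, 0.0503]
ee_rot: [[-0.999, 0.036, 0.001], [0.036, 0.999, 0.0], [-0.001, 0.0, -1.0]]
wrist_force: [-0.7, 0.8, 1.8]
gripper_width: 0.088
gripper_force: 30.0
```

Request:
step_arm:
  linear:
    - [0,-8,0]
    - [0,-12,0]
    - [0,-12,0]
    - [0,-12,0]
    - [0,-10,0]
    - [0,-6,0]
    - [0,0,0]
    - [0,0,0]
  delta_rot:
    - [0,0,0]
    - [0,0,0]
    - [0,0,0]
    - [0,0,0]
    - [0,0,0]
    - [0,0,0]
    - [0,0,0]
    - [0,0,0]
  grip: [0,0,0,0,0,0,0,0]

```text
time_s: 9.62
tcp_pos: [0.5392, 0.0927, 0.0502]
ee_rot: [[-0.999, 0.036, -0.0], [0.036, 0.999, -0.001], [0.0, -0.001, -1.0]]
wrist_force: [-0.9, -1.9, 5.0]
gripper_width: 0.09
gripper_force: 30.0
```

Request:
step_arm:
  linear:
    - [0,0,0]
    - [0,0,0]
    - [0,0,0]
    - [0,0,-30]
    - [0,0,-40]
    - [0,0,-40]
    - [0,0,0]
  delta_rot:
    - [0,0,0]
    - [0,0,0]
    - [0,0,0]
    - [0,0,0]
    - [0,0,0]
    - [0,0,0]
    - [0,0,0]
  grip: [30,30,30,30,30,60,60]

```text
time_s: 10.5
tcp_pos: [0.5412, 0.0948, 0.1633]
ee_rot: [[-0.999, 0.036, 0.007], [0.036, 0.999, 0.003], [-0.007, 0.003, -1.0]]
wrist_force: [0.7, -0.2, 0.0]
gripper_width: 0.488
gripper_force: 0.0
```

```bash
python3 go.py .4774 -.2654 .12 80.7
```

```text
turn z 0.127 rad; shift x 4.7 y -365.8 z 43.3; alt turn -3.015 (x,y neg) t 10.5 J [  27.   17.  -16.    0.  -57. -119.] F [ 0.7 -0.2  0. ] w 0.48793115855603403 0.0 tcp [0.5412 0.0948 0.1633] tilt [ 0.007  0.003 -1.   ]
```

Request:
step_arm:
  linear:
    - [0,0,0]
    - [0,-45,0]
    - [0,-46,0]
    - [0,-46,0]
    - [0,-46,0]
    - [0,-46,0]
    - [0,-46,0]
    - [2,-46,20]
    - [2,-45,20]
    - [0,0,0]
  delta_rot:
    - [0,0,0.127]
    - [0,0,0]
    - [0,0,0]
    - [0,0,0]
    - [0,0,0]
    - [0,0,0]
    - [0,0,0]
    - [0,0,0]
    - [0,0,0]
    - [0,0,0]
  grip: [60,60,60,60,60,60,60,60,60,60]

```text
time_s: 11.75
tcp_pos: [0.4729, -0.2682, 0.1167]
ee_rot: [[-0.986, 0.167, -0.006], [0.167, 0.986, 0.002], [0.007, 0.001, -1.0]]
wrist_force: [-0.1, -0.2, 0.4]
gripper_width: 0.686
gripper_force: 0.0
```

```bash
python3 go.py .4774 -.2654 .008 80.7
```

```text
turn z -0.006 rad; shift x -4.0 y 3.5 z 108.7; alt turn 3.136 (x,y neg) t 11.75 J [-12.  20. -19.  -0. -51. -87.] F [-0.1 -0.2  0.4] w 0.6859540925469099 0.0 tcp [ 0.4729 -0.2682  0.1167] tilt [-0.006  0.002 -1.   ]
```

Request:
step_arm:
  linear:
    - [-3,2,30]
    - [0,0,25]
    - [0,0,10]
    - [0,0,0]
    - [0,0,0]
  delta_rot:
    - [0,0,-0.003]
    - [0,0,0]
    - [0,0,0]
    - [0,0,0]
    - [0,0,0]
  grip: [60,60,60,60,60]

```text
time_s: 12.38
tcp_pos: [0.4799, -0.265, 0.0559]
ee_rot: [[-0.987, 0.159, 0.002], [0.159, 0.987, -0.001], [-0.002, -0.0, -1.0]]
wrist_force: [0.4, -0.4, 0.7]
gripper_width: 0.694
gripper_force: 0.0
```

```bash
python3 go.py .4774 -.2654 .008 80.7; python3 - <<'E'
from h import *
for n in("top","scene"):
    c=capture(n);i=c["img"][...,::-1]
    u,v=proj(c,(.477,-.265,.03)).astype(int);cv2.imwrite(f"pics/r_{n}.png",cv2.resize(i[v-40:v+40,u-50:u+50],None,fx=5,fy=5,interpolation=cv2.INTER_CUBIC))
a=cv2.imread("pics/r_top.png");b=cv2.imread("pics/r_scene.png");cv2.imwrite("pics/r.png",cv2.resize(np.hstack([a,b]),(800,320)))
E
```

```text
turn z 0.003 rad; shift x 2.4 y -0.8 z 47.9; alt turn -3.139 (x,y neg) t 12.375 J [-12.  25. -22.   0. -42. -87.] F [ 0.4 -0.4  0.7] w 0.6935840786057111 0.0 tcp [ 0.4799 -0.265   0.0559] tilt [ 0.002 -0.001 -1.   ]
```

View pics/r.png

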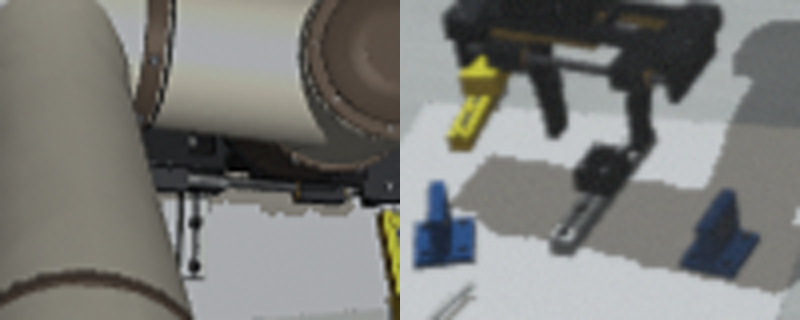

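The scene view shows the fingers at about (550,100) and (640,110) straddling the steel rail's carriage at (607,165). Descend and grip.

Request:
step_arm:
  linear:
    - [2,-0.5,24]
    - [0,0,16]
    - [0,0,6]
    - [0,0,2]
    - [0,0,0]
    - [0,0,0]
    - [0,0,0]
    - [0,0,0]
    - [0,0,0]
    - [0,0,0]
  delta_rot:
    - [0,0,0]
    - [0,0,0]
    - [0,0,0]
    - [0,0,0]
    - [0,0,0]
    - [0,0,0]
    - [0,0,0]
    - [0,0,0]
    - [0,0,0]
    - [0,0,0]
  grip: [60,60,60,60,60,20,20,20,20,20]

```text
time_s: 13.72
tcp_pos: [0.4772, -0.2655, 0.0072]
ee_rot: [[-0.987, 0.159, 0.0], [0.159, 0.987, -0.0], [-0.001, -0.0, -1.0]]
wrist_force: [-1.0, -0.6, 2.0]
gripper_width: 0.344
gripper_force: 30.0
```

Request:
step_arm:
  linear:
    - [0,0,-10]
    - [0,0,-30]
    - [0,0,-40]
    - [0,0,-40]
    - [0,0,-20]
    - [0,0,0]
  delta_rot:
    - [0,0,0]
    - [0,0,0]
    - [0,0,0]
    - [0,0,0]
    - [0,0,0]
    - [0,0,0]
  grip: [20,20,20,20,20,20]

```text
time_s: 14.48
tcp_pos: [0.4776, -0.2651, 0.1485]
ee_rot: [[-0.987, 0.16, 0.003], [0.16, 0.987, -0.0], [-0.003, 0.0, -1.0]]
wrist_force: [0.5, -0.5, -3.3]
gripper_width: 0.342
gripper_force: 30.0
```

```bash
cat > tote.py <<'E'
# tote pose and the divider positions, from pictures
from h import *
cs={n:capture(n) for n in("top","scene")};o=[]
for n,c in cs.items():
    m=near(n,c,"tote",(.5405,.1165),tol=60)
    if m is not None: o.append((c,m))
    print(n,None if m is None else m.sum())
p,e=fit(o,MODEL["tote"],(.5405,.1165,-.037));print(np.round(p,4),round(e,3))
R=np.array([[np.cos(p[2]),-np.sin(p[2])],[np.sin(p[2]),np.cos(p[2])]])
for n,c in cs.items():
  for l in("divider_left_tab","divider_right_tab"):
    for r in landmark_of(n,l): print(n,l,round(r["score"],2),np.round(R.T@(atz(c,r["point"],.069)[:2]-p[:2]),4))
E
python3 tote.py; python3 go.py .5422 .186 .15 177.9
```

```text
top 4970
scene 4022
[ 0.5412  0.1173 -0.0382] 0.039
top divider_left_tab 0.69 [-0.0397 -0.4107]
top divider_left_tab 0.45 [-0.0086 -0.0274]
top divider_right_tab 0.7 [-0.0074 -0.0919]
top divider_right_tab 0.55 [-0.0402 -0.4047]
scene divider_left_tab 0.61 [-0.0183 -0.0229]
scene divider_right_tab 0.64 [ 0.0111 -0.0929]
scene divider_right_tab 0.45 [ 0.2859 -0.1483]
turn z 1.447 rad; shift x 453.2 y 49.0 z -4.0; alt turn -1.694 (x,y neg) t 14.875 J [-12.  18. -17.  -0. -55. -87.] F [ 0.3 -0.4 -3.2] w 0.3421392653171379 29.98146919067949 tcp [ 0.4766 -0.2651  0.146 ] tilt [-0.002  0.001 -1.   ]
```

Request:
step_arm:
  linear:
    - [0,0,0]
    - [0,0,0]
    - [0,0,0]
    - [0,0,0]
    - [0,0,0]
    - [0,0,0]
    - [0,0,0]
    - [0,0,0]
    - [0,0,0]
    - [0,0,0]
  delta_rot:
    - [0,0,-0.1694]
    - [0,0,-0.1694]
    - [0,0,-0.1694]
    - [0,0,-0.1694]
    - [0,0,-0.1694]
    - [0,0,-0.1694]
    - [0,0,-0.1694]
    - [0,0,-0.1694]
    - [0,0,-0.1694]
    - [0,0,-0.1694]
  grip: [20,20,20,20,20,20,20,20,20,20]

```text
time_s: 16.12
tcp_pos: [0.4769, -0.2652, 0.1465]
ee_rot: [[-0.032, -1.0, -0.001], [-1.0, 0.032, 0.0], [-0.0, 0.001, -1.0]]
wrist_force: [-0.7, -0.2, -3.0]
gripper_width: 0.343
gripper_force: 30.0
```

```bash
python3 go.py .5436 .187 .145 177.85
```

```text
turn z 0.006 rad; shift x -454.4 y -49.7 z 1.5; alt turn -3.136 (x,y neg) t 16.125 J [-12.  18. -17.  -0. -55.  10.] F [-0.7 -0.2 -3. ] w 0.34281264909823694 29.98006449546665 tcp [ 0.4769 -0.2652  0.1465] tilt [-0.001  0.    -1.   ]
```

Request:
step_arm:
  linear:
    - [-25,-4,0]
    - [-45,-5,0]
    - [-50,-5,0]
    - [-50,-5,0]
    - [-50,-5,0]
    - [-50,-5,0]
    - [-50,-5,0]
    - [-50,-5,0]
    - [-50,-5,0]
    - [-34,-5,0]
  delta_rot:
    - [0,0,0.006]
    - [0,0,0]
    - [0,0,0]
    - [0,0,0]
    - [0,0,0]
    - [0,0,0]
    - [0,0,0]
    - [0,0,0]
    - [0,0,0]
    - [0,0,0]
  grip: [20,20,20,20,20,20,20,20,20,20]

```text
time_s: 17.38
tcp_pos: [0.5454, 0.1886, 0.1465]
ee_rot: [[-0.041, -0.999, -0.0], [-0.999, 0.041, -0.0], [0.0, 0.0, -1.0]]
wrist_force: [0.4, 0.3, -3.3]
gripper_width: 0.338
gripper_force: 30.0
```

Request:
step_arm:
  linear:
    - [0,0,10]
    - [0,0,20]
    - [0,0,10]
    - [0,0,0]
    - [0,0,0]
  delta_rot:
    - [0,0,0]
    - [0,0,0]
    - [0,0,0]
    - [0,0,0]
    - [0,0,0]
  grip: [20,20,20,20,20]

```text
time_s: 18.0
tcp_pos: [0.5459, 0.1861, 0.1076]
ee_rot: [[-0.043, -0.999, 0.001], [-0.999, 0.043, 0.0], [-0.0, -0.001, -1.0]]
wrist_force: [-0.4, -1.1, -3.5]
gripper_width: 0.342
gripper_force: 30.0
```

```bash
python3 go.py .5436 .187 .015 177.85; python3 - <<'E'
from h import *
fr=[]
for n in("top","scene"):
    c=capture(n);i=c["img"][...,::-1]
    u,v=proj(c,(.54,.15,.05)).astype(int);fr.append(cv2.resize(i[v-50:v+50,u-80:u+80],(800,500),interpolation=cv2.INTER_CUBIC))
cv2.imwrite("pics/t.png",cv2.resize(np.vstack(fr),(480,600)))
E
```

```text
turn z -0.006 rad; shift x -0.8 y 2.3 z 92.6; alt turn 3.136 (x,y neg) t 18.0 J [ 35.  24. -15.   0. -51. -37.] F [-0.4 -1.1 -3.5] w 0.3423517995064144 29.98150125145912 tcp [0.5459 0.1861 0.1076] tilt [ 0.001  0.    -1.   ]
```

View pics/t.png

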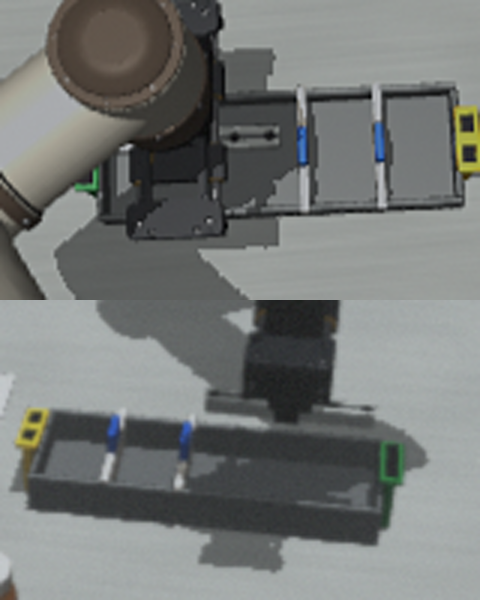

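The pictures show the rail held level over the long bay, with its right end at crop (280,135) and the dividers at (303,145) and (379,141). Now check where that end is.

```bash
python3 - <<'E'
from h import *
c=capture("top");u,v=proj(c,(.54,.15,.05)).astype(int)
e=atz(c,(u-80+280/3-.5,v-50+135/3-.5),.1165);print(e, sense()["tcp_pos"]-e)
E
```

```text
[0.54192142 0.11059443 0.1165    ] [ 0.00382736  0.07578593 -0.00879504]
```

Request:
step_arm:
  linear:
    - [-0.8,2.2,15]
    - [0,0,25]
    - [0,0,25]
    - [0,0,15]
    - [0,0,8]
    - [0,0,2]
    - [0,0,0]
    - [0,0,0]
  delta_rot:
    - [0,0,-0.006]
    - [0,0,0]
    - [0,0,0]
    - [0,0,0]
    - [0,0,0]
    - [0,0,0]
    - [0,0,0]
    - [0,0,0]
  grip: [20,20,20,20,20,20,20,20]

```text
time_s: 19.15
tcp_pos: [0.5436, 0.1875, 0.0177]
ee_rot: [[-0.037, -0.999, 0.001], [-0.999, 0.037, 0.001], [-0.001, -0.001, -1.0]]
wrist_force: [0.0, 0.1, -2.8]
gripper_width: 0.346
gripper_force: 30.0
```

Request:
step_arm:
  linear:
    - [0,0,1.5]
    - [0,0,1]
    - [0,0,0.8]
    - [0,0,0.6]
    - [0,0,0]
  delta_rot:
    - [0,0,0]
    - [0,0,0]
    - [0,0,0]
    - [0,0,0]
    - [0,0,0]
  grip: [20,20,20,20,20]

```text
time_s: 19.77
tcp_pos: [0.5431, 0.1872, 0.0132]
ee_rot: [[-0.037, -0.999, -0.0], [-0.999, 0.037, -0.0], [0.0, 0.0, -1.0]]
wrist_force: [-1.3, -0.4, -1.4]
gripper_width: 0.345
gripper_force: 30.0
```

Request:
step_arm:
  linear:
    - [0,0,0.5]
    - [0,0,0.3]
    - [0,0,0]
  delta_rot:
    - [0,0,0]
    - [0,0,0]
    - [0,0,0]
  grip: [20,20,20]

```text
time_s: 20.15
tcp_pos: [0.5432, 0.1872, 0.0132]
ee_rot: [[-0.037, -0.999, 0.0], [-0.999, 0.037, -0.0], [0.0, -0.0, -1.0]]
wrist_force: [-2.7, -0.2, 5.9]
gripper_width: 0.34
gripper_force: 30.0
```

Request:
step_arm:
  linear:
    - [0,0,0]
    - [0,0,0]
    - [0,0,0]
    - [0,0,-10]
    - [0,0,-30]
    - [0,0,-40]
    - [0,0,-40]
    - [0,0,0]
  delta_rot:
    - [0,0,0]
    - [0,0,0]
    - [0,0,0]
    - [0,0,0]
    - [0,0,0]
    - [0,0,0]
    - [0,0,0]
    - [0,0,0]
  grip: [46,46,46,46,46,46,46,46]

```text
time_s: 21.15
tcp_pos: [0.5455, 0.1885, 0.1368]
ee_rot: [[-0.036, -0.999, 0.008], [-0.999, 0.036, 0.005], [-0.005, -0.008, -1.0]]
wrist_force: [-1.4, 0.5, -0.5]
gripper_width: 0.527
gripper_force: 0.0
```

```bash
python3 go.py .5397 -.1606 .12 80.9; python3 go.py .5543 -.3672 .12 113
```

```text
turn z -1.448 rad; shift x 49.5 y 345.6 z 16.8; alt turn 1.693 (x,y neg) t 21.15 J [ 35.  21. -14.   0. -54. -37.] F [-1.4  0.5 -0.5] w 0.5272157322832155 0.0 tcp [0.5455 0.1885 0.1368] tilt [ 0.008  0.005 -1.   ]
turn z 1.133 rad; shift x 209.0 y -514.9 z 16.8; alt turn -2.009 (x,y neg) t 21.15 J [ 35.  21. -14.   0. -54. -37.] F [-1.4  0.5 -0.5] w 0.5272157322832155 0.0 tcp [0.5455 0.1885 0.1368] tilt [ 0.008  0.005 -1.   ]
```

Request:
step_arm:
  linear:
    - [0,0,0]
    - [0,0,0]
    - [0,0,0]
    - [0,0,0]
    - [0,0,0]
    - [0,0,0]
    - [0,0,0]
    - [0,0,0]
    - [0,0,0]
    - [0,0,0]
  delta_rot:
    - [0,0,0.1693]
    - [0,0,0.1693]
    - [0,0,0.1693]
    - [0,0,0.1693]
    - [0,0,0.1693]
    - [0,0,0.1693]
    - [0,0,0.1693]
    - [0,0,0.1693]
    - [0,0,0.1693]
    - [0,0,0.1693]
  grip: [46,46,46,46,46,46,46,46,46,46]

```text
time_s: 22.4
tcp_pos: [0.5426, 0.1869, 0.1315]
ee_rot: [[-0.986, 0.164, -0.001], [0.164, 0.986, -0.001], [0.001, -0.001, -1.0]]
wrist_force: [0.6, 0.1, 0.1]
gripper_width: 0.524
gripper_force: 0.0
```

Request:
step_arm:
  linear:
    - [-6,-40,0]
    - [-6,-44,0]
    - [-6,-44,0]
    - [-6,-44,0]
    - [-6,-44,0]
    - [-6,-44,0]
    - [-6,-44,0]
    - [-7,-41,17]
    - [0,0,30]
    - [0,0,0]
  delta_rot:
    - [0,0,0]
    - [0,0,0]
    - [0,0,0]
    - [0,0,0]
    - [0,0,0]
    - [0,0,0]
    - [0,0,0]
    - [0,0,0]
    - [0,0,0]
    - [0,0,0]
  grip: [46,46,46,46,46,46,46,46,46,46]

```text
time_s: 23.65
tcp_pos: [0.5344, -0.1616, 0.0826]
ee_rot: [[-0.987, 0.16, -0.007], [0.16, 0.987, 0.001], [0.007, -0.0, -1.0]]
wrist_force: [-0.7, 0.2, -0.2]
gripper_width: 0.526
gripper_force: 0.0
```

```bash
python3 go.py .5397 -.1606 .012 80.9;python3 - <<'E'
from h import *
c=capture("scene")
for nm,l,x0 in [("rail","rail",(.5436,.188,1.533)),("b1","bracket_a",(.5397,-.1606,2.983)),("b2","bracket_a",(.5543,-.3672,.4017))]:
    m=near("scene",c,l,x0[:2],.02)
    if m is None: print(nm,None);continue
    print(nm,np.round(fit([(c,m)],MODEL[l],x0,.006 if nm=="rail" else 0),4) if 0 else fit([(c,m)],MODEL[l],x0,.006 if nm=="rail" else 0))
E
```

```text
turn z -0.002 rad; shift x -5.1 y 1.8 z 70.6; alt turn 3.140 (x,y neg) t 23.65 J [ -0.  24. -19.  -0. -47. -99.] F [-0.7  0.2 -0.2] w 0.5263316781115435 0.0 tcp [ 0.5344 -0.1616  0.0826] tilt [-0.007  0.001 -1.   ]
rail (array([0.54085605, 0.1895585 , 1.52904692]), np.float64(0.09596344249809596))
b1 (array([ 0.53812511, -0.16159867,  2.97867867]), np.float64(0.054533362890711645))
b2 (array([ 0.55169318, -0.36945546,  0.33780677]), np.float64(0.1123034689293736))
```

Request:
step_arm:
  linear:
    - [-2.5,1,25]
    - [0,0,25]
    - [0,0,14]
    - [0,0,5]
    - [0,0,0]
    - [0,0,0]
    - [0,0,0]
    - [0,0,0]
    - [0,0,0]
    - [0,0,0]
  delta_rot:
    - [0,0,0]
    - [0,0,0]
    - [0,0,0]
    - [0,0,0]
    - [0,0,0]
    - [0,0,0]
    - [0,0,0]
    - [0,0,0]
    - [0,0,0]
    - [0,0,0]
  grip: [46,46,46,46,46,5,5,5,5,5]

```text
time_s: 25.1
tcp_pos: [0.5396, -0.1608, 0.0164]
ee_rot: [[-0.987, 0.158, 0.0], [0.158, 0.987, -0.0], [-0.0, -0.0, -1.0]]
wrist_force: [0.1, -1.5, 1.0]
gripper_width: 0.131
gripper_force: 30.0
```

```bash
python3 go.py .539 -.161 .0129 80.9
```

```text
turn z -0.000 rad; shift x 0.6 y -0.3 z 3.5; alt turn 3.141 (x,y neg) t 25.1 J [ -0.  29. -22.   0. -39. -99.] F [ 0.1 -1.5  1. ] w 0.13074481212828495 29.998881896026433 tcp [ 0.5396 -0.1608  0.0164] tilt [ 0. -0. -1.]
```

Request:
step_arm:
  linear:
    - [0,0,-10]
    - [0,0,-30]
    - [0,0,-40]
    - [0,0,-25]
    - [0,0,0]
    - [0,0,0]
    - [0,0,0]
    - [0,0,0]
    - [0,0,0]
    - [0,0,0]
  delta_rot:
    - [0,0,0]
    - [0,0,0]
    - [0,0,0]
    - [0,0,0]
    - [0,0,-0.15]
    - [0,0,-0.17]
    - [0,0,-0.17]
    - [0,0,-0.17]
    - [0,0,-0.17]
    - [0,0,-0.17]
  grip: [5,5,5,5,5,5,5,5,5,5]

```text
time_s: 26.35
tcp_pos: [0.539, -0.1605, 0.1214]
ee_rot: [[-0.663, -0.749, -0.0], [-0.749, 0.663, 0.0], [0.0, 0.001, -1.0]]
wrist_force: [0.5, 0.5, -1.8]
gripper_width: 0.132
gripper_force: 30.0
```

Request:
step_arm:
  linear:
    - [0,0,0]
    - [0,0,0]
    - [0,0,0]
    - [0,0,0]
    - [-20,0,0]
    - [-40,0,0]
    - [-45,0,0]
    - [-30,0,0]
    - [-14,0,0]
    - [0,0,0]
  delta_rot:
    - [0,0,-0.17]
    - [0,0,-0.17]
    - [0,0,-0.17]
    - [0,0,-0.18]
    - [0,0,0]
    - [0,0,0]
    - [0,0,0]
    - [0,0,0]
    - [0,0,0]
    - [0,0,0]
  grip: [5,5,5,5,5,5,5,5,5,5]

```text
time_s: 27.6
tcp_pos: [0.5453, -0.0108, 0.1213]
ee_rot: [[-0.039, -0.999, -0.0], [-0.999, 0.039, 0.0], [-0.0, 0.0, -1.0]]
wrist_force: [-0.4, -0.1, -2.0]
gripper_width: 0.141
gripper_force: 30.0
```

```bash
python3 go.py .5362 -.0109 .030 177.85; python3 - <<'E'
from h import *
fr=[];s=sense()["tcp_pos"]
for n in("top","scene"):
    c=capture(n);i=c["img"][...,::-1]
    u,v=proj(c,(.54,.06,.05)).astype(int);fr.append(cv2.resize(i[v-50:v+50,u-80:u+80],(800,500),interpolation=cv2.INTER_CUBIC))
    m=near(n,c,"bracket_a",s[:2],s[2]+.006)
    if m is not None: print(n,fit([(c,m)],MODEL["bracket_a"],(s[0],s[1],1.533),s[2]-.0164))
cv2.imwrite("pics/t2.png",cv2.resize(np.vstack(fr),(480,600)))
E
```

```text
turn z -0.002 rad; shift x 0.5 y 9.1 z 91.3; alt turn 3.140 (x,y neg) t 27.6 J [ 16.  20. -19.  -0. -51. -18.] F [-0.4 -0.1 -2. ] w 0.14106942363780586 29.99911359976977 tcp [ 0.5453 -0.0108  0.1213] tilt [-0.  0. -1.]
scene (array([ 0.54783625, -0.01113834,  1.525087  ]), np.float64(0.4723177441540578))
```

View pics/t2.png

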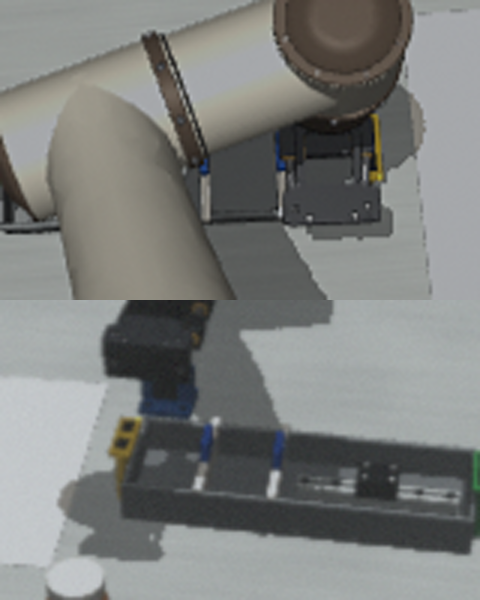

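The rail lies flat in the long bay, with its carriage at scene-crop (377,480), and the bracket hangs over the end bay. Lower it.

Request:
step_arm:
  linear:
    - [0.5,9,0]
    - [0,0,20]
    - [0,0,25]
    - [0,0,25]
    - [0,0,15]
    - [0,0,8]
    - [0,0,3]
    - [0,0,0]
    - [0,0,0]
  delta_rot:
    - [0,0,-0.002]
    - [0,0,0]
    - [0,0,0]
    - [0,0,0]
    - [0,0,0]
    - [0,0,0]
    - [0,0,0]
    - [0,0,0]
    - [0,0,0]
  grip: [5,5,5,5,5,5,5,5,5]

```text
time_s: 28.92
tcp_pos: [0.5369, -0.0118, 0.0259]
ee_rot: [[-0.038, -0.999, 0.001], [-0.999, 0.038, 0.0], [-0.0, -0.001, -1.0]]
wrist_force: [-0.0, 0.4, -1.8]
gripper_width: 0.131
gripper_force: 30.0
```

Request:
step_arm:
  linear:
    - [0,0,1.2]
    - [0,0,1]
    - [0,0,0.8]
    - [0,0,0.5]
    - [0,0,0.3]
    - [0,0,0]
  delta_rot:
    - [0,0,0]
    - [0,0,0]
    - [0,0,0]
    - [0,0,0]
    - [0,0,0]
    - [0,0,0]
  grip: [5,5,5,5,5,5]

```text
time_s: 29.68
tcp_pos: [0.5364, -0.0119, 0.0224]
ee_rot: [[-0.038, -0.999, 0.0], [-0.999, 0.038, -0.0], [0.0, -0.0, -1.0]]
wrist_force: [-2.9, 0.9, 6.9]
gripper_width: 0.133
gripper_force: 30.0
```

Request:
step_arm:
  linear:
    - [0,0,0]
    - [0,0,0]
    - [0,0,0]
    - [0,0,-10]
    - [0,0,-30]
    - [0,0,-40]
    - [0,0,-30]
    - [0,0,0]
  delta_rot:
    - [0,0,0]
    - [0,0,0]
    - [0,0,0]
    - [0,0,0]
    - [0,0,0]
    - [0,0,0]
    - [0,0,0]
    - [0,0,0]
  grip: [34,34,34,34,34,34,34,34]

```text
time_s: 30.68
tcp_pos: [0.5383, -0.0115, 0.1348]
ee_rot: [[-0.038, -0.999, 0.007], [-0.999, 0.038, 0.001], [-0.002, -0.007, -1.0]]
wrist_force: [0.4, 0.0, -0.6]
gripper_width: 0.39
gripper_force: 0.0
```

Request:
step_arm:
  linear:
    - [0,0,0]
    - [0,0,0]
    - [0,0,0]
    - [0,0,0]
    - [0,0,0]
    - [0,0,0]
    - [0,0,0]
    - [0,0,0]
  delta_rot:
    - [0,0,0.16]
    - [0,0,0.16]
    - [0,0,0.16]
    - [0,0,0.16]
    - [0,0,0.16]
    - [0,0,0.16]
    - [0,0,0.17]
    - [0,0,0]
  grip: [46,46,46,46,46,46,46,46]

```text
time_s: 31.68
tcp_pos: [0.5358, -0.012, 0.1307]
ee_rot: [[-0.919, -0.394, -0.002], [-0.394, 0.919, -0.0], [0.002, 0.0, -1.0]]
wrist_force: [0.2, -0.5, -0.2]
gripper_width: 0.529
gripper_force: 0.0
```

```bash
python3 - <<'E'
from h import *
cs={n:capture(n) for n in("top","scene")};o=[]
x0=(.554,-.368,.4)
for n,c in cs.items():
    m=near(n,c,"bracket_a",x0[:2],.02,40)
    if m is not None:
        o.append((c,m))
        for d in(-.15,.15):print(n,fit(o[-1:],MODEL["bracket_a"],(x0[0],x0[1],x0[2]+d)))
print(fit(o,MODEL["bracket_a"],x0))
c=cs["scene"];x1=(.536,-.0115,1.533)
m=near("scene",c,"bracket_a",x1[:2],.03)
if m is not None: print("b1",fit([(c,m)],MODEL["bracket_a"],x1,.006))
E
python3 go.py .554 -.368 .1 113
```

```text
top (array([ 0.55419507, -0.36696235,  0.33706415]), np.float64(0.09903032803796163))
top (array([ 0.55445366, -0.36632877,  0.35588265]), np.float64(0.1008455351618891))
scene (array([ 0.54849905, -0.36948245,  0.41943418]), np.float64(0.20890052356020938))
scene (array([ 0.54878806, -0.36938804,  0.41464777]), np.float64(0.20967320261437905))
(array([ 0.55372695, -0.36669048,  0.37683671]), np.float64(0.16903123943953235))
b1 (array([ 0.52707499, -0.01014525,  1.74670441]), np.float64(0.28557114228456915))
turn z 0.003 rad; shift x 122.9 y -334.7 z 31.3; alt turn -3.139 (x,y neg) t 31.925 J [ 16.  18. -19.  -0. -52. -83.] F [ 0.1 -0.7 -0.2] w 0.5270681647159142 0.0 tcp [ 0.5363 -0.0119  0.1313] tilt [-0. -0. -1.]
```

Request:
step_arm:
  linear:
    - [13,-39,0]
    - [17,-45,0]
    - [17,-45,0]
    - [17,-45,0]
    - [17,-45,0]
    - [17,-45,0]
    - [15,-40,0]
    - [10,-30,31]
    - [0,0,20]
    - [0,0,0]
  delta_rot:
    - [0,0,0]
    - [0,0,0]
    - [0,0,0]
    - [0,0,0]
    - [0,0,0]
    - [0,0,0]
    - [0,0,0]
    - [0,0,0]
    - [0,0,0.015]
    - [0,0,0]
  grip: [46,46,46,46,46,46,46,46,46,46]

```text
time_s: 33.17
tcp_pos: [0.5527, -0.3672, 0.0781]
ee_rot: [[-0.926, -0.378, -0.004], [-0.378, 0.926, 0.002], [0.003, 0.004, -1.0]]
wrist_force: [0.1, -0.6, 0.5]
gripper_width: 0.528
gripper_force: 0.0
```

```bash
python3 go.py .5535 -.367 .016 112
```

```text
turn z 0.004 rad; shift x -0.9 y -0.1 z 62.1; alt turn -3.138 (x,y neg) t 33.175 J [-20.  33.  -4.  -0. -54. -48.] F [ 0.1 -0.6  0.5] w 0.527603424300905 0.0 tcp [ 0.5527 -0.3672  0.0781] tilt [-0.004  0.002 -1.   ]
```

Request:
step_arm:
  linear:
    - [0,0,25]
    - [0,0,20]
    - [0,0,12]
    - [0,0,4]
    - [0,0,0]
    - [0,0,0]
    - [0,0,0]
    - [0,0,0]
    - [0,0,0]
    - [0,0,0]
  delta_rot:
    - [0,0,0]
    - [0,0,0]
    - [0,0,0]
    - [0,0,0]
    - [0,0,0]
    - [0,0,0]
    - [0,0,0]
    - [0,0,0]
    - [0,0,0]
    - [0,0,0]
  grip: [46,46,46,46,46,5,5,5,5,5]

```text
time_s: 34.42
tcp_pos: [0.5544, -0.3676, 0.0196]
ee_rot: [[-0.926, -0.378, 0.001], [-0.378, 0.926, -0.0], [-0.0, -0.001, -1.0]]
wrist_force: [0.3, -0.7, 0.1]
gripper_width: 0.136
gripper_force: 30.0
```

```bash
python3 go.py .5388 .0587 .13 177.85
```

```text
turn z -1.145 rad; shift x -425.4 y 31.6 z -110.4; alt turn 1.996 (x,y neg) t 34.425 J [-20.  37.  -6.   0. -47. -48.] F [ 0.3 -0.7  0.1] w 0.13559838445263062 29.966014330275357 tcp [ 0.5544 -0.3676  0.0196] tilt [ 0.001 -0.    -1.   ]
```

Request:
step_arm:
  linear:
    - [0,0,-10]
    - [0,0,-30]
    - [0,0,-40]
    - [0,0,-30]
    - [0,0,0]
    - [0,0,0]
    - [0,0,0]
    - [0,0,0]
    - [0,0,0]
    - [0,0,0]
  delta_rot:
    - [0,0,0]
    - [0,0,0]
    - [0,0,0]
    - [0,0,0]
    - [0,0,-0.17]
    - [0,0,-0.17]
    - [0,0,-0.17]
    - [0,0,-0.17]
    - [0,0,-0.17]
    - [0,0,-0.17]
  grip: [5,5,5,5,5,5,5,5,5,5]

```text
time_s: 35.67
tcp_pos: [0.5538, -0.3671, 0.1296]
ee_rot: [[-0.157, -0.988, -0.001], [-0.988, 0.157, 0.001], [-0.0, 0.001, -1.0]]
wrist_force: [-0.2, 0.9, -1.3]
gripper_width: 0.133
gripper_force: 30.0
```

Request:
step_arm:
  linear:
    - [0,0,0]
    - [-30,3,0]
    - [-48,4,0]
    - [-50,4,0]
    - [-50,4,0]
    - [-50,4,0]
    - [-50,4,0]
    - [-50,4,0]
    - [-50,4,0]
    - [-47,0,0]
  delta_rot:
    - [0,0,-0.125]
    - [0,0,0]
    - [0,0,0]
    - [0,0,0]
    - [0,0,0]
    - [0,0,0]
    - [0,0,0]
    - [0,0,0]
    - [0,0,0]
    - [0,0,0]
  grip: [5,5,5,5,5,5,5,5,5,5]

```text
time_s: 36.92
tcp_pos: [0.5387, 0.0601, 0.1299]
ee_rot: [[-0.038, -0.999, -0.0], [-0.999, 0.038, 0.0], [-0.0, 0.0, -1.0]]
wrist_force: [0.6, 0.1, -1.3]
gripper_width: 0.136
gripper_force: 30.0
```

Request:
step_arm:
  linear:
    - [0,0,0]
    - [0,0,0]
  delta_rot:
    - [0,0,0]
    - [0,0,0]
  grip: [5,5]

```text
time_s: 37.17
tcp_pos: [0.5389, 0.0585, 0.1295]
ee_rot: [[-0.038, -0.999, -0.001], [-0.999, 0.038, -0.0], [0.0, 0.001, -1.0]]
wrist_force: [0.5, 0.0, -1.5]
gripper_width: 0.135
gripper_force: 30.0
```

```bash
python3 go.py .5388 .0583 .030 177.85; python3 - <<'E'
from h import *
fr=[];s=sense()["tcp_pos"]
for n in("top","scene"):
    c=capture(n);i=c["img"][...,::-1]
    u,v=proj(c,(.54,.06,.05)).astype(int);fr.append(cv2.resize(i[v-50:v+50,u-80:u+80],(800,500),interpolation=cv2.INTER_CUBIC))
    print(n,[(round(r["score"],2),np.round(r["point"])) for r in landmark_of(n,"bracket_a")],proj(c,s-[0,0,.0196]))
cv2.imwrite("pics/t3.png",cv2.resize(np.vstack(fr),(480,600)))
E
```

```text
turn z -0.000 rad; shift x 0.2 y 0.1 z 99.5; alt turn 3.142 (x,y neg) t 37.175 J [ 23.  19. -19.  -0. -52. -25.] F [ 0.5  0.  -1.5] w 0.13546327497837946 29.965470037423074 tcp [0.5389 0.0585 0.1295] tilt [-0.001 -0.    -1.   ]
top [(0.67, array([327., 219.]))] [302.19161429 217.34478502]
scene [(0.54, array([300., 213.])), (0.48, array([320., 183.]))] [322.08216631 186.56539994]
```

View pics/t3.png

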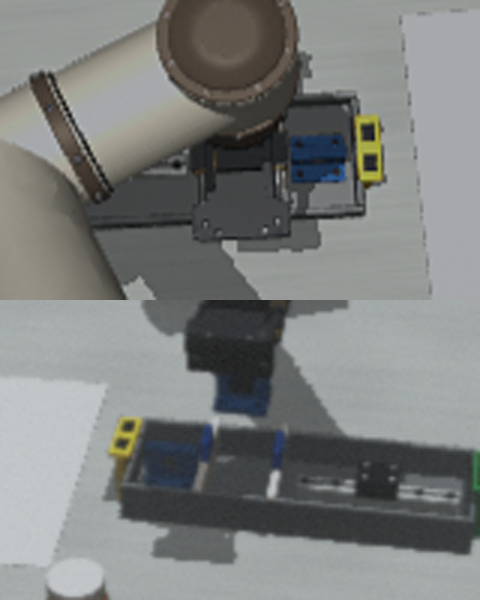

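The first bracket is flat in the end bay at top-crop (318,160), and the second hangs centred over the middle bay at scene-crop (243,395). Lower it.

Request:
step_arm:
  linear:
    - [0,0,15]
    - [0,0,25]
    - [0,0,25]
    - [0,0,20]
    - [0,0,12]
    - [0,0,3]
    - [0,0,0]
    - [0,0,0]
  delta_rot:
    - [0,0,0]
    - [0,0,0]
    - [0,0,0]
    - [0,0,0]
    - [0,0,0]
    - [0,0,0]
    - [0,0,0]
    - [0,0,0]
  grip: [5,5,5,5,5,5,5,5]

```text
time_s: 38.38
tcp_pos: [0.5399, 0.0587, 0.0302]
ee_rot: [[-0.038, -0.999, 0.002], [-0.999, 0.038, 0.001], [-0.001, -0.002, -1.0]]
wrist_force: [-0.6, 0.4, -1.6]
gripper_width: 0.136
gripper_force: 30.0
```

Request:
step_arm:
  linear:
    - [0,0,1.2]
    - [0,0,1]
    - [0,0,0.8]
    - [0,0,0.5]
    - [0,0,0]
  delta_rot:
    - [0,0,0]
    - [0,0,0]
    - [0,0,0]
    - [0,0,0]
    - [0,0,0]
  grip: [5,5,5,5,5]

```text
time_s: 39.0
tcp_pos: [0.5393, 0.0585, 0.0259]
ee_rot: [[-0.038, -0.999, -0.0], [-0.999, 0.038, -0.0], [0.0, 0.0, -1.0]]
wrist_force: [0.5, -0.4, -1.9]
gripper_width: 0.138
gripper_force: 30.0
```

Request:
step_arm:
  linear:
    - [0,0,0.5]
    - [0,0,0.4]
    - [0,0,0]
  delta_rot:
    - [0,0,0]
    - [0,0,0]
    - [0,0,0]
  grip: [5,5,5]

```text
time_s: 39.38
tcp_pos: [0.5394, 0.0585, 0.0256]
ee_rot: [[-0.038, -0.999, 0.0], [-0.999, 0.038, 0.0], [-0.0, -0.0, -1.0]]
wrist_force: [-1.7, -0.5, 4.8]
gripper_width: 0.137
gripper_force: 30.0
```

Contact made; release, lift clear and move away for a final look.

Request:
step_arm:
  linear:
    - [0,0,0]
    - [0,0,0]
    - [0,0,0]
    - [0,0,-10]
    - [0,0,-30]
    - [0,0,-40]
    - [0,0,-40]
    - [0,0,-30]
    - [0,0,0]
    - [0,0,0]
  delta_rot:
    - [0,0,0]
    - [0,0,0]
    - [0,0,0]
    - [0,0,0]
    - [0,0,0]
    - [0,0,0]
    - [0,0,0]
    - [0,0,0]
    - [0,0,0]
    - [0,0,0]
  grip: [34,34,34,34,34,34,34,34,34,34]

```text
time_s: 40.62
tcp_pos: [0.5387, 0.0584, 0.1747]
ee_rot: [[-0.038, -0.999, -0.001], [-0.999, 0.038, 0.0], [-0.0, 0.001, -1.0]]
wrist_force: [-0.4, 0.3, -0.5]
gripper_width: 0.389
gripper_force: 0.0
```

Request:
step_arm:
  linear:
    - [30,0,0]
    - [45,0,0]
    - [45,0,0]
    - [45,0,0]
    - [45,0,0]
    - [45,0,0]
    - [30,0,0]
    - [0,0,0]
    - [0,0,0]
  delta_rot:
    - [0,0,0]
    - [0,0,0]
    - [0,0,0]
    - [0,0,0]
    - [0,0,0]
    - [0,0,0]
    - [0,0,0]
    - [0,0,0]
    - [0,0,0]
  grip: [34,34,34,34,34,34,34,34,34]

```text
time_s: 41.75
tcp_pos: [0.5279, -0.2259, 0.1739]
ee_rot: [[-0.038, -0.999, -0.002], [-0.999, 0.038, 0.001], [-0.001, 0.002, -1.0]]
wrist_force: [-0.7, 0.3, -0.0]
gripper_width: 0.395
gripper_force: 0.0
```

```bash
python3 - <<'E'
from h import *
fr=[]
for n in("top","scene"):
    c=capture(n);i=c["img"][...,::-1]
    u,v=proj(c,(.54,.117,.03)).astype(int);fr.append(cv2.resize(i[v-35:v+35,u-90:u+90],(770,300),interpolation=cv2.INTER_CUBIC))
cv2.imwrite("pics/f.png",np.vstack(fr))
s=sense();print(s["time_s"],s["tcp_pos"])
E
```

```text
41.85 [ 0.5284019  -0.22536871  0.17453486]
```

View pics/f.png

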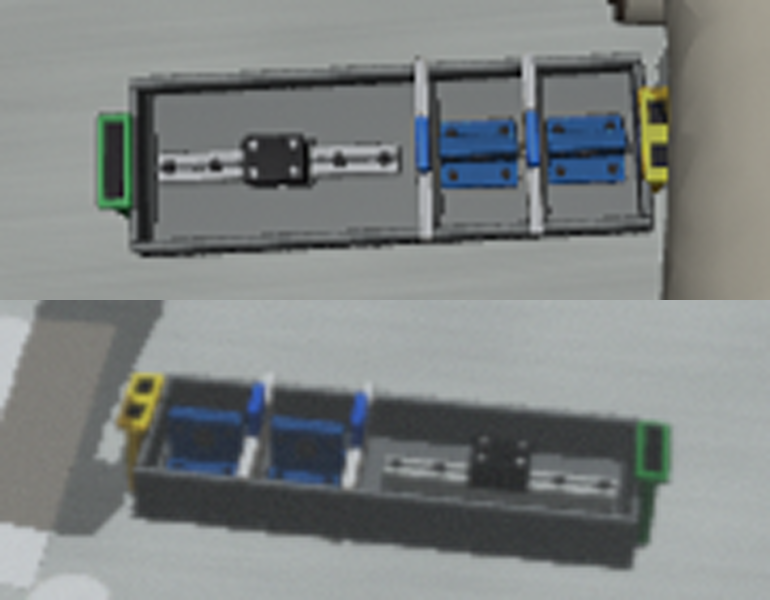

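The final view shows the rail at (278,160) in the green-clip bay and the brackets at (480,150) and (587,150) in the two short bays. All three are flat and upright.

```bash
python3 -c "
from station import *
print(finish_job())"
```

```text
the job is handed in; nothing more can be done
None
```

The job is done and handed in at about 42 s: I slid the dividers first, then set the steel rail in the green-clip bay and one bracket in each short bay, all flat and upright in the last picture; no verdict came back.

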